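# Hang the missing shelf bracket on the slotted upright

## Task

The shelf over the bench needs its second bracket: take the loose grey bracket off its wooden rest, put its two hook tabs into the two slots of the bare upright and lower it until it hangs there, sitting on the stiff black keeper block, and let go of it. Then press its arm down from above, close to the upright, until the hooks are fully home in the slots and the keeper has been pushed down with it. Leave the bracket hanging there, and leave the mug, the screwdriver and the tin where they are.

Things in the scene. Friction and masses are not known exactly. Their poses are not given: they have to be found in the camera images.
- upright: The bare upright, no bracket on it, fixed: steel channel 44 mm wide, top at z = 225 mm, front web 5 mm thick, open behind, on a 120 x 120 x 8 mm base plate. Origin on the bench at the middle of the front face. Its x axis points into the face, away from the side where the bracket goes (face at x = 0, web to x = 5 mm); z up.
- slot_low (a point): Centre of the bare upright's lower slot, on the front face, 104 mm above the bench; the slot goes through the web, 14 mm wide and 36 mm high. Axes as the upright's.
- slot_high (a point): Centre of the upper slot, 184 mm above the bench, same size, straight above the lower one.
- home (a point): Where point bracket_mid is when the bracket is fully home: 65 mm in front of the bare upright's face, 162 mm above the bench, axes parallel to the bracket's. Put the tabs in with bracket_mid 23 mm above this (tabs mid-height in the slots: 5 mm spare up and down, 3 mm each side), push until the back plate meets the face, then lower: on the raised keeper it hangs 10 mm above home.
- keeper (a joint): Black block 32 mm wide, 14 mm deep, 20 mm high that slides down the bare upright's face below the bracket's back plate. 0 = up (its top 70 mm above the bench), grows downwards in m, stop at 0.012; with the bracket home it reads 0.010. Held by friction: it carries the bracket's weight, moves only under about 12 N and stays where it is pushed.
- bracket_mid (a point): Grip point of the loose bracket (0.3 to 0.52 kg): at its centre of mass along the arm, half-way up the arm. x points along the arm to the back plate and tabs, z up. Arm: 30 mm wide, 36 mm high, x = -93 to 57 mm, a 12 mm lip on top of its free end. Back plate: 36 mm wide, x = 57 to 65, z = -102 to 18 mm. At the start the arm lies on the rest. Hooked, press its top near the plate; beyond 60 mm from the plate it may jam.
- hook_low (a point): Middle of the bracket's lower hook lip, 76 mm ahead (x) and 81 mm below bracket_mid. A hook tab is 8 mm wide and 26 mm high and stands 14 mm out of the back plate: a neck 8 mm high and 8 mm long at the top, then a lip 6 mm thick that hangs 18 mm below the neck.
- hook_high (a point): Middle of the upper hook lip, 76 mm ahead of and 1 mm below bracket_mid; same tab, 80 mm above the lower one. The gap between plate and lip is 8 mm for a 5 mm web, so the hung bracket sags: bracket_mid ends about 2 mm lower and 2 mm further out than with the plate flat on the face.
- rest: Wooden rest, fixed: a block 50 mm (x) by 24 mm (y), top at z = 110 mm, on a 100 x 70 x 16 mm foot; origin on the bench under its middle. The bracket's arm lies along x on top of it.
- fitted: The other upright, fixed, same shape, origin and axes as the bare one, whose bracket is already home (arm reaching 158 mm out towards its -x, top of arm 180 mm and of its end lip 192 mm above the bench): the example to match, and an obstacle.
- mug: White mug, 72 mm wide, 80 mm high, bystander. Origin under its middle.
- driver: Screwdriver lying on the bench, bystander. Origin under its middle.
- tin: Open steel tin 110 x 80 x 35 mm, bystander. Origin under its middle.
Mind the look-alikes: they are no part of the job. Of the things shaped like the part that bears bracket_mid, the grey one is meant.

How it is judged:
On the way:
1. the bracket hangs by its hooks in the bare upright, let go of, with the keeper still up (pushed down less than 6 mm) (x of bracket_mid in the frame of upright between -0.074 and -0.058 m and z of bracket_mid in the frame of upright between 0.162 and 0.177 m and angle between the x axis of bracket_mid and the x axis of upright, either way round below 0.12 rad and value of joint keeper below 0.006 m and contact force between the fingers and bracket below 0.1 N), for 0.2 s.
At the end, for the whole second after the job is handed in: The bracket is at rest in the bare upright with both hooks home: bracket_mid at most 3.5 mm above its home height of 162 mm (it sags 2 mm when let go), 60 to 74 mm in front of the face, within 6 mm of the centre line, straight within 0.12 rad, and the keeper pushed down at least 7.5 mm (x of bracket_mid in the frame of upright between -0.074 and -0.06 m and y of bracket_mid in the frame of upright between -0.006 and 0.006 m and z of bracket_mid in the frame of upright between 0.155 and 0.1655 m and angle between the x axis of bracket_mid and the x axis of upright, either way round below 0.12 rad and value of joint keeper above 0.0075 m and linear speed of bracket below 0.02 m/s); the robot touches nothing.
It fails at once if the mug is knocked away or over (distance of mug from where it was at the start of the episode above 0.03 m or angle between mug's own z axis and vertical above 0.5 rad).
It fails at once if the screwdriver is pushed away (distance of driver from where it was at the start of the episode above 0.03 m).
It fails at once if the tin is pushed away or tipped (distance of tin from where it was at the start of the episode above 0.03 m or angle between tin's own z axis and vertical above 0.5 rad).
It also fails if it takes over 48 s, if anything falls off the work surface, if the arm or the gripper's body presses on something with over 40 N, if the wrist force passes 120 N, or if a joint passes its speed limit or range.

## Robot

A 6-joint arm with a two-finger parallel gripper is mounted at the origin on the work surface. World frame = base frame: x ahead of the robot, y to its left, z up, the work surface at z = 0. Lengths are in m, angles in rad, forces in N, time in s.
With the tool pointing down it reaches from about 0.3 to 0.875 m from the base axis. Payload 6.4 kg.
Tool frame: the origin (TCP) lies midway between the tips of the shut fingers; the grasp point (between the pads) lies 19 mm behind it (ctrl.pinch_z is the distance from the TCP to the grasp point, in m); z points along the fingers, y is the line along which they close (so a half turn about z gives the same grasp; the last joint's range is limited). The gripper opens to 85 mm and grips with 20 to 120 N. Pads are 22 mm wide; open, the fingers measure 114 mm over their backs; the gripper's body (76 mm by 85 mm) begins 54 mm behind the grasp point. The pads swing forward as they close: fully open they stand 13 mm farther back than shut.
Start: joints at [1.121, 0.181, 1.607, -0, 1.354, -0.206], TCP at [0.139, 0.558, 0.231] pointing down, gripper open.
Joint ranges: [-2.99, 2.99], [-0.89, 2.07], [0.3, 2.58], [-1.14, 4.28], [0, 2.63], [-3.12, 3.12]. Speed limits (rad/s): [2.57, 2.57, 3.01, 3.14, 3.14, 3.14].

## Interface

Orientations are given as a unit quaternion [w, x, y, z].
In Python, from bench import ctrl gives the robot as it stands.
- The arm moves only by the tool apply_moves, never from a script. Its argument "moves" is a list of rows, each an object with "jaw": the opening, from 0 (shut) to 1 (fully open); "offset": the shift along the tool's x, y, z in mm, a list of three; "rot": the turn, a rotation vector about the tool's x, y, z in degrees, a list of three. In form: [{"jaw": jaw, "offset": [dx, dy, dz], "rot": [ax, ay, az]}, ...]. A call has exactly 5 rows; each row shifts and turns the commanded pose from where the row before left it, along the tool's axes as they then stand; what a row does not reach is not made up. A row lasts 1/8 s, in which the tool goes at most 62.5 mm and 10.7 degrees, less where a joint would pass 70% of its speed; a pose out of reach is approached as far as the arm can. A call is refused whole if a number of a shift passes 62.5 or a number of a turn 10.7, either way. A call with a gripper value outside its range is refused whole. The fingers move at their own pace and stop on an object; the grip force is fixed at half the most. Time passes only in rows, so rows that do not move let the fingers close, or fill a call up. It gives the time, the measured TCP pose, the force, the opening and the grip force at its end, in the units of the state.
- ctrl.get_obs(): the state, without advancing time (a new reading comes with each control period).
- ctrl.camera(name): name is "side" or "top" or "wrist"; returns (picture, depth): 384x512x3 uint8, red, green, blue; 384x512 float32, m along the optical axis (not along the pixel's ray), 0 where there is no reading.
- ctrl.camera_params(name): a dict with "K" (3x3 intrinsics, pixels), "cam_to_world" (4x4, takes a point from camera to world coordinates); the wrist camera has in their place "mount" (4x4, takes a point from camera to tool coordinates, whose origin is the TCP and whose axes are the flange's). Camera axes: x right, y down, z forward; pixel columns grow to the right and rows downward; lengths in m; the calibration is good to about 2 mm. A picture is of the moment at which its call begins: read the wrist's pose just before it. camera_params takes no time and is no camera call.
- ctrl.hand_in(): hands the job in; it is judged then, once.
Trained networks look in the newest picture that a camera, given by its name, has taken for a name from the list of things; names that differ only in an ending like _2 or _b are one class to them, and where a whole thing is asked for, a point or a joint stands for the part that bears it (a point fixed in the world has none). Each returns a list of dicts, best first, with "score" (0 to 1); they miss things now and then, are a little off and sometimes report something else, mostly with a low value. They report only what shows in the picture. A call takes as long as a camera call. They do not tell look-alikes from the thing itself.
- ctrl.outline_of(camera, target): "region" (384x512 bool, what is visible of it) and "position" ([column, row] in pixels, amid what is visible of it).
The state is a dict: "time_s": time; "q": joint angles; "dq": joint speeds; "joint_efforts": joint torques, N m; "eef_pos": TCP position; "eef_rot": TCP orientation; "wrist_force": force on the tool from outside, world axes, zero at the start; "torque": the same for the moment, N m; "opening": opening from 0.0 (shut) to 1.0 (fully open); "grasp_force": force on a finger pad.
Only numpy, scipy, OpenCV 4.12 (cv2) and the standard library are available. Lean on these libraries where they do the work, as an engineer would, in place of code of your own. Each camera call takes 0.05 s, during which the arm holds its last target. There are 200 camera calls.

## Working session

There is one attempt and no reset: what is moved stays moved. The work goes in short steps, Python scripts to look and compute and a tool call to move; the robot and the scene stay as the last step left them, time stands still between calls to the robot, and variables do not carry over. Pictures are saved under pics/ and viewed, at most 10 in all, crops included, and the job is handed in when it is done.

Besides the shell and the picture viewer there is one more tool, called in YAML: its name, and indented under it one key for each argument. apply_moves: Moves the arm, as the interface text tells. Its arguments: {"type":"object","properties":{"moves":{"type":"array"}},"required":["moves"]}

```bash
mkdir -p pics; ls; cat > h.py <<'E'
import numpy as np, cv2
from bench import ctrl
from scipy.spatial.transform import Rotation as R
def cam(name):
    o=ctrl.get_obs(); im,d=ctrl.camera(name); p=ctrl.camera_params(name)
    if 'mount' in p:
        T=np.eye(4); q=o['eef_rot']; T[:3,:3]=R.from_quat([q[1],q[2],q[3],q[0]]).as_matrix(); T[:3,3]=o['eef_pos']; M=T@p['mount']
    else: M=p['cam_to_world']
    return im,d,np.array(p['K']),np.array(M)
def pts(d,K,M,mask=None):
    v,u=np.nonzero((d>0)&(mask if mask is not None else True)); z=d[v,u]
    P=np.stack([(u-K[0,2])/K[0,0]*z,(v-K[1,2])/K[1,1]*z,z],1)
    return P@M[:3,:3].T+M[:3,3],u,v
def save(n,im): cv2.imwrite('pics/'+n,im[:,:,::-1])
E
python3 - <<'E'
from h import *
ims=[]
o=ctrl.get_obs(); print(o['eef_pos'],o['eef_rot'],o['time_s'])
for c in ['side','top']:
    im,d,K,M=cam(c); save(c+'0.png',im); print(c,M.round(3).tolist())
    for t in ['upright','keeper','bracket_mid','rest','fitted','mug','driver','tin']:
        for r in ctrl.outline_of(c,t):
            if r['score']<.2: continue
            P,u,v=pts(d,K,M,r['region'])
            if len(P): print(t,round(r['score'],2),np.round(r['position']),P.min(0).round(3),P.max(0).round(3),np.median(P,0).round(3),len(P))
E
```

```text
pics
[0.13853806 0.55749722 0.23038663] [-2.76810399e-04  1.21586498e-01  9.92580448e-01 -8.37858545e-04] 0.0
side [[0.68, 0.436, -0.589, 1.509], [0.733, -0.398, 0.551, -0.857], [0.006, -0.807, -0.59, 1.066], [0.0, 0.0, 0.0, 1.0]]
upright 0.8 [223. 252.] [ 0.388 -0.265 -0.007] [ 0.71  -0.036  0.227] [ 0.639 -0.201  0.01 ] 1604
bracket_mid 0.82 [259. 175.] [ 0.211  0.114 -0.006] [0.411 0.325 0.039] [0.364 0.215 0.024] 459
bracket_mid 0.62 [246. 197.] [ 0.335 -0.071 -0.008] [0.613 0.042 0.161] [ 0.552 -0.037  0.13 ] 750
bracket_mid 0.62 [180. 216.] [ 0.221 -0.272 -0.008] [ 0.46  -0.12   0.039] [ 0.356 -0.212  0.025] 672
bracket_mid 0.35 [312. 250.] [ 0.715 -0.012 -0.008] [0.873 0.147 0.04 ] [0.803 0.062 0.009] 800
rest 0.91 [242. 219.] [ 0.458 -0.066 -0.007] [0.596 0.027 0.103] [ 0.542 -0.04   0.02 ] 487
fitted 0.94 [297. 181.] [ 0.237  0.135 -0.007] [0.652 0.494 0.225] [0.569 0.186 0.107] 1495
fitted 0.55 [315. 251.] [ 0.715 -0.012 -0.008] [0.873 0.139 0.04 ] [0.804 0.061 0.008] 811
fitted 0.43 [227. 257.] [ 0.388 -0.263 -0.007] [ 0.71  -0.036  0.227] [ 0.639 -0.201  0.01 ] 1605
mug 0
[... 821 characters left out ...]
-0.006] [0.608 0.002 0.166] [ 0.524 -0.032  0.146] 508
bracket_mid 0.63 [179. 271.] [ 0.238  0.119 -0.007] [0.411 0.296 0.19 ] [0.337 0.234 0.031] 734
rest 0.85 [253. 215.] [ 0.472 -0.064 -0.006] [0.579 0.015 0.15 ] [ 0.525 -0.009  0.017] 309
fitted 0.74 [250. 217.] [ 0.472 -0.061 -0.006] [0.572 0.015 0.113] [ 0.524 -0.006  0.017] 263
mug 0.92 [378. 239.] [ 0.395 -0.476 -0.005] [ 0.483 -0.405  0.086] [ 0.428 -0.448  0.026] 445
driver 0.78 [129. 240.] [0.407 0.361 0.008] [0.495 0.536 0.035] [0.437 0.411 0.024] 217
driver 0.22 [257. 214.] [ 0.434 -0.062 -0.007] [0.608 0.002 0.166] [ 0.52  -0.033  0.146] 542
tin 0.81 [231. 132.] [ 0.739 -0.002 -0.008] [0.87  0.111 0.045] [0.809 0.055 0.004] 709
```

```bash
python3 - <<'E'
import cv2,numpy as np
a=cv2.imread('pics/side0.png')[110:330,80:380]; b=cv2.imread('pics/top0.png')[90:310,110:410]
cv2.imwrite('pics/a.png',np.vstack([cv2.resize(a,(400*1,293),interpolation=cv2.INTER_CUBIC),cv2.resize(b,(400,293),interpolation=cv2.INTER_CUBIC)]) if 0 else np.hstack([cv2.resize(a,(400,400),interpolation=3),cv2.resize(b,(400,400),interpolation=3)]))
E
```

```text
(no output)
```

View pics/a.png

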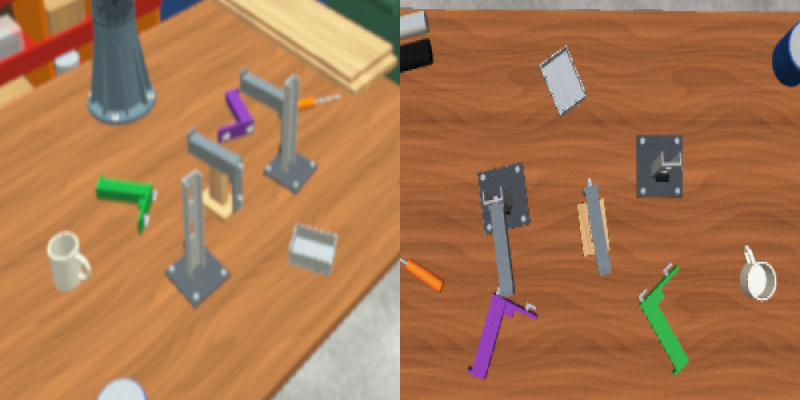

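View pics/side0.png

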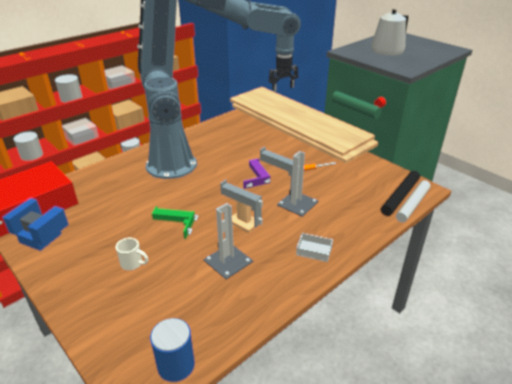

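The candidates for the bracket are: grey on the wooden rest (top 258,214), green on the bench (308,267), purple on the bench (179,271), and grey already fitted on the other upright (about 190,215). The one I want is the grey one on the rest. I'll move above it for a close look.

apply_moves:
  moves:
    - {"jaw":1,"offset":[-20,-20,-40],"rot":[0,0,0]}
    - {"jaw":1,"offset":[-33,-32,-30],"rot":[0,0,0]}
    - {"jaw":1,"offset":[-34,-33,-30],"rot":[0,0,0]}
    - {"jaw":1,"offset":[-34,-33,-30],"rot":[0,0,0]}
    - {"jaw":1,"offset":[-34,-33,-30],"rot":[0,0,0]}

```text
time_s: 1.52
eef_pos: [0.2532, 0.3727, 0.3924]
eef_rot: [0.0, 0.121, 0.993, 0.0]
wrist_force: [1.6, 1.0, 0.3]
opening: 0.998
grasp_force: 0.0
```

apply_moves:
  moves:
    - {"jaw":1,"offset":[-34,-33,0],"rot":[0,0,0]}
    - {"jaw":1,"offset":[-34,-33,0],"rot":[0,0,0]}
    - {"jaw":1,"offset":[-34,-33,0],"rot":[0,0,0]}
    - {"jaw":1,"offset":[-34,-33,0],"rot":[0,0,0]}
    - {"jaw":1,"offset":[-34,-33,0],"rot":[0,0,0]}

```text
time_s: 2.15
eef_pos: [0.3785, 0.1715, 0.3916]
eef_rot: [0.0, 0.122, 0.993, 0.0]
wrist_force: [0.9, 0.7, 0.5]
opening: 0.999
grasp_force: 0.0
```

apply_moves:
  moves:
    - {"jaw":1,"offset":[-33,-33,0],"rot":[0,0,0]}
    - {"jaw":1,"offset":[-33,-33,0],"rot":[0,0,0]}
    - {"jaw":1,"offset":[-33,-33,0],"rot":[0,0,0]}
    - {"jaw":1,"offset":[-33,-33,0],"rot":[0,0,0]}
    - {"jaw":1,"offset":[-33,-33,0],"rot":[0,0,0]}

```text
time_s: 2.78
eef_pos: [0.4988, -0.0285, 0.3915]
eef_rot: [0.0, 0.122, 0.993, 0.0]
wrist_force: [0.3, 1.3, 1.3]
opening: 1.0
grasp_force: 0.0
```

```bash
python3 - <<'E'
from h import *
o=ctrl.get_obs(); print(o['eef_pos'],o['eef_rot'],o['time_s'],o['wrist_force'])
im,d,K,M=cam('wrist'); save('w0.png',im); print(M.round(3).tolist(),np.array(ctrl.camera_params('wrist')['mount']).round(3).tolist())
for t in ['bracket_mid','rest','upright','keeper']:
    for r in ctrl.outline_of('wrist',t):
        if r['score']<.2: continue
        P,u,v=pts(d,K,M,r['region'])
        if len(P): print(t,round(r['score'],2),np.round(r['position']),P.min(0).round(3),P.max(0).round(3),np.median(P,0).round(3),len(P))
P,u,v=pts(d,K,M)
# arm top
z=P[:,2]
m=(abs(P[:,0]-.52)<.12)&(abs(P[:,1]+.03)<.08)&(z>.137)
h,e=np.histogram(z[m],bins=np.arange(.12,.19,.002)); print(list(zip(e.round(3),h)))
(c,s,a)=cv2.minAreaRect((P[m][:,:2]*1000).astype(np.float32)); print(c,s,a)
E
```

```text
[ 0.49880533 -0.02853651  0.39146174] [2.77116244e-04 1.21731484e-01 9.92563030e-01 2.31989596e-05] 2.775 [0.34563956 1.34473333 1.28246382]
[[0.242, 0.916, 0.319, 0.418], [0.97, -0.229, -0.079, -0.008], [0.001, 0.329, -0.944, 0.535], [0.0, 0.0, 0.0, 1.0]] [[-0.0, -0.944, -0.329, 0.084], [1.0, -0.001, 0.0, 0.0], [-0.001, -0.329, 0.944, -0.143], [0.0, 0.0, 0.0, 1.0]]
bracket_mid 0.97 [373.  38.] [ 0.319  0.117 -0.001] [0.411 0.266 0.149] [0.368 0.211 0.033] 2173
bracket_mid 0.79 [255. 163.] [ 0.439 -0.09  -0.001] [0.667 0.004 0.161] [ 0.516 -0.033  0.147] 2406
bracket_mid 0.73 [140.  79.] [ 0.242 -0.283 -0.002] [ 0.46  -0.142  0.04 ] [ 0.343 -0.207  0.031] 3219
rest 0.9 [268. 144.] [ 0.472 -0.035  0.   ] [0.578 0.015 0.115] [ 0.514 -0.009  0.017] 838
rest 0.66 [ 35. 158.] [ 0.388 -0.563 -0.002] [ 0.493 -0.406  0.083] [ 0.43  -0.424  0.053] 2682
upright 0.75 [195. 224.] [ 0.48  -0.267 -0.001] [ 0.74  -0.068  0.408] [ 0.624 -0.18   0.009] 2995
keeper 0.68 [191. 220.] [ 0.609 -0.215  0.014] [ 0.625 -0.183  0.072] [ 0.614 -0.198  0.07 ] 160
[(np.float64(0.12), np.int64(0)), (np.float64(0.
[... 512 characters left out ...]
64(0.152), np.int64(0)), (np.float64(0.154), np.int64(1)), (np.float64(0.156), np.int64(17)), (np.float64(0.158), np.int64(76)), (np.float64(0.16), np.int64(6)), (np.float64(0.162), np.int64(0)), (np.float64(0.164), np.int64(0)), (np.float64(0.166), np.int64(0)), (np.float64(0.168), np.int64(0)), (np.float64(0.17), np.int64(0)), (np.float64(0.172), np.int64(0)), (np.float64(0.174), np.int64(0)), (np.float64(0.176), np.int64(0)), (np.float64(0.178), np.int64(0)), (np.float64(0.18), np.int64(0)), (np.float64(0.182), np.int64(0)), (np.float64(0.184), np.int64(0)), (np.float64(0.186), np.int64(0))]
(517.8489990234375, -37.350433349609375) (154.01193237304688, 123.4288558959961) 51.11690902709961
```

View pics/w0.png

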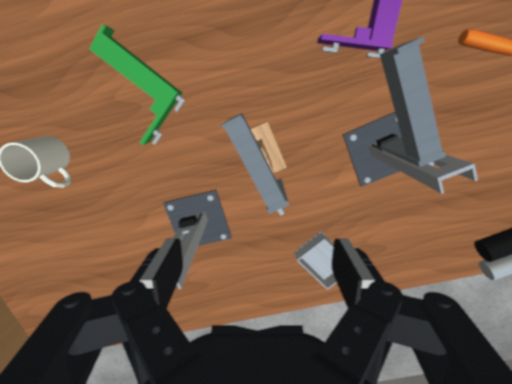

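The wrist view shows the grey bracket on its rest at (255,163), with its tab end at (282,211). The bare upright is at (195,224), the fitted one at (425,110), and the green and purple look-alikes are at (140,85) and (370,30). My choice is confirmed, so next I measure.

```bash
cat >> h.py <<'E'
def rect(Q):
    c,s,a=cv2.minAreaRect((Q*1000).astype(np.float32)); return np.round(c,1),np.round(s,1),round(a,1)
def near(P,c,r): return np.hypot(P[:,0]-c[0],P[:,1]-c[1])<r
E
python3 - <<'E'
from h import *
for c in ['wrist','top']:
    im,d,K,M=cam(c); P,u,v=pts(d,K,M); hsv=cv2.cvtColor(im,cv2.COLOR_RGB2HSV)[v,u]; z=P[:,2]
    for r in ctrl.outline_of(c,'bracket_mid'):
        if abs(r['position'][0]-257)>20: continue
        B,bu,bv=pts(d,K,M,r['region']); m=(B[:,2]>.140)&(B[:,2]<.166); Q=B[m]
        # arm line fit
        Q=Q[near(Q,np.median(Q,0),.1)]
        Lp=Q[(Q[:,2]>.154)]; print(c,'arm',rect(Q[:,:2]),np.median(Q[Q[:,2]<.152][:,2]),'lip',Lp.mean(0).round(4),len(Lp))
        vx,vy,x0,y0=cv2.fitLine(Q[:,:2].astype(np.float32),cv2.DIST_HUBER,0,.001,.001).ravel(); s=(Q[:,:2]-[x0,y0])@[vx,vy]
        e0,e1=np.percentile(s,[.5,99.5]); print('yaw',np.degrees(np.arctan2(vy,vx)),'ends',[x0+vx*e0,y0+vy*e0],[x0+vx*e1,y0+vy*e1],e1-e0)
    m=near(P,(.63,-.198),.1)&(z>.0)&(z<.016)&(hsv[:,2]<110)&(hsv[:,1]<90); print('plate',rect(P[m][:,:2]),m.sum())
    m=near(P,(.63,-.198),.06)&(z>.215)&(z<.24); print('top',rect(P[m][:,:2]),m.sum(),P[m].mean(0) if m.any() else 0)
    m=near(P,(.615,-.198),.04)&(z>.065)&(z<.076)&(hsv[:,2]<60); print('keeper',rect(P[m][:,:2]) if m.any() else 0,m.sum(),np.median(P[m],0))
E
```

```text
wrist arm (array([524.5, -33.3]), array([169.7,  34.4]), 14.1) 0.1467307956710298 lip [ 0.4445 -0.0502  0.1586] 97
yaw 13.018467 ends [np.float64(0.44188784542709936), np.float64(-0.05097303999285574)] [np.float64(0.6016547325923713), np.float64(-0.01403370610270874)] 0.16398162092373642
plate (array([ 643.5, -198.6]), array([119.4, 119.2]), 0.2) 1750
top (array([ 641.4, -178.8]), array([11.3,  3.4]), 0.3) 37 [ 0.64188751 -0.17801469  0.22212075]
keeper (array([ 616.1, -197.3]), array([13.5, 36. ]), 3.2) 116 [ 0.61585686 -0.1979877   0.07020648]
top arm (array([591.8, -20.4]), array([24.4, 16.5]), 67.1) 0.14573092247280162 lip [nan nan nan] 0
yaw -87.77445 ends [np.float64(0.590121047856278), np.float64(-0.00825729083665338)] [np.float64(0.5910961288452681), np.float64(-0.033347726683799844)] 0.025109375768427176
plate (array([ 643.5, -198.1]), array([119.7, 119.6]), 0.7) 832
top (array([ 633.2, -198. ]), array([21.3, 43.7]), 1.2) 47 [ 0.62950461 -0.20002934  0.22440463]
keeper (array([ 616.6, -198.2]), array([13.8, 30.8]), 0.0) 40 [ 0.61607176 -0.19638427  0.0693944 ]<stdin>:9: RuntimeWarning: Mean of empty slice.
  ret = um.true_divide(
```

apply_moves:
  moves:
    - {"jaw":1,"offset":[-32,6,0],"rot":[0,0,0]}
    - {"jaw":1,"offset":[0,0,45],"rot":[0,0,-9.1]}
    - {"jaw":1,"offset":[0,0,45],"rot":[0,0,-9.1]}
    - {"jaw":1,"offset":[0,0,45],"rot":[0,0,-9.1]}
    - {"jaw":1,"offset":[0,0,0],"rot":[0,0,0]}

```text
time_s: 3.85
eef_pos: [0.5282, -0.0276, 0.253]
eef_rot: [-0.003, -0.116, 0.993, 0.001]
wrist_force: [-0.7, -0.0, 1.1]
opening: 1.001
grasp_force: 0.0
```

```bash
python3 - <<'E'
from h import *
o=ctrl.get_obs(); print(o['eef_pos'],o['eef_rot'],o['wrist_force'])
im,d,K,M=cam('wrist'); save('w1.png',im)
P,u,v=pts(d,K,M)
q=o['eef_rot']; T=R.from_quat([q[1],q[2],q[3],q[0]]).as_matrix()
for r in ctrl.outline_of('wrist','bracket_mid'):
    B,_,_=pts(d,K,M,r['region']); L=(B-o['eef_pos'])@T
    print(r['score'],r['position'])
    a=L[(B[:,2]>.14)&(B[:,2]<.152)&(abs(L[:,0])<.12)]
    if len(a)<300: continue
    lip=L[(B[:,2]>.154)&(B[:,2]<.165)&(abs(L[:,0])<.12)]
    for lo in np.arange(-.09,.1,.02):
        s=a[(a[:,0]>lo)&(a[:,0]<lo+.02)]
        if len(s)>10: print(round(lo+.01,3),np.percentile(s[:,1],[2,98]).round(4),len(s))
    print('arm x',np.percentile(a[:,0],[.2,1,99,99.8]),'lip',np.percentile(lip,[1,99],axis=0) if len(lip) else 0, 'z',np.median(B[(B[:,2]>.14)&(B[:,2]<.152)][:,2]))
E
```

```text
[ 0.52818998 -0.02755991  0.2530288 ] [-0.00341028 -0.11590137  0.99325384  0.00142954] [-0.74159231 -0.03810993  1.13629447]
0.95 [467.4, 71.6]
0.89 [157.2, 30.2]
0.63 [254.2, 161.8]
-0.08 [-0.0081 -0.0027] 30
-0.06 [-0.0213  0.0109] 477
-0.04 [-0.0196  0.0095] 497
-0.02 [-0.0192  0.0093] 532
0.0 [-0.0179  0.0101] 563
0.02 [-0.0183  0.0089] 584
0.04 [-0.0187  0.0096] 648
0.06 [-0.0182  0.0102] 696
0.08 [-0.0187  0.0092] 485
arm x [-0.07881222 -0.06844089  0.08149565  0.0823476 ] lip [[ 0.08320973 -0.01854591  0.09327677]
 [ 0.08880869  0.00948793  0.09646335]] z 0.14672250743859142
```

View pics/w1.png

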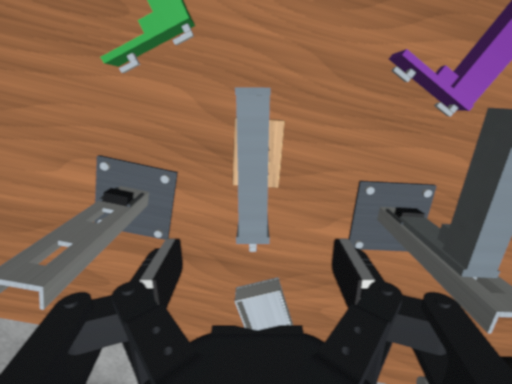

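The arm lines up with the tool's x axis, offset by about (-4, -4.5) mm, with its top at z = 0.146. I descend and grip.

apply_moves:
  moves:
    - {"jaw":1,"offset":[-4,-4.5,40],"rot":[0,0,0]}
    - {"jaw":1,"offset":[0,0,45],"rot":[0,0,0]}
    - {"jaw":1,"offset":[0,0,35],"rot":[0,0,0]}
    - {"jaw":1,"offset":[0,0,24],"rot":[0,0,0]}
    - {"jaw":1,"offset":[0,0,0],"rot":[0,0,0]}

```text
time_s: 4.58
eef_pos: [0.5362, -0.0324, 0.1131]
eef_rot: [0.0, -0.115, 0.993, -0.0]
wrist_force: [0.1, 0.4, 1.1]
opening: 1.001
grasp_force: 0.0
```

apply_moves:
  moves:
    - {"jaw":0,"offset":[0,0,0],"rot":[0,0,0]}
    - {"jaw":0,"offset":[0,0,0],"rot":[0,0,0]}
    - {"jaw":0,"offset":[0,0,0],"rot":[0,0,0]}
    - {"jaw":0,"offset":[0,0,0],"rot":[0,0,0]}
    - {"jaw":0,"offset":[0,0,0],"rot":[0,0,0]}

```text
time_s: 5.2
eef_pos: [0.5365, -0.0323, 0.1137]
eef_rot: [0.001, -0.116, 0.993, -0.0]
wrist_force: [-0.5, 1.6, 6.7]
opening: 0.343
grasp_force: 60.9
```

apply_moves:
  moves:
    - {"jaw":0,"offset":[0,0,-15],"rot":[0,0,0]}
    - {"jaw":0,"offset":[0,0,-22],"rot":[0,0,0]}
    - {"jaw":0,"offset":[0,0,-21],"rot":[0,0,0]}
    - {"jaw":0,"offset":[0,0,0],"rot":[0,0,6.6]}
    - {"jaw":0,"offset":[0,0,0],"rot":[0,0,6.6]}

```text
time_s: 5.82
eef_pos: [0.5354, -0.0325, 0.171]
eef_rot: [0.0, 0.001, 1.0, -0.0]
wrist_force: [0.0, 0.0, -2.9]
opening: 0.345
grasp_force: 59.7
```

apply_moves:
  moves:
    - {"jaw":0,"offset":[4,-30,0],"rot":[0,0,0]}
    - {"jaw":0,"offset":[6,-45,0],"rot":[0,0,0]}
    - {"jaw":0,"offset":[6,-45,0],"rot":[0,0,0]}
    - {"jaw":0,"offset":[0,-45,0],"rot":[0,0,0]}
    - {"jaw":0,"offset":[0,0,0],"rot":[0,0,0]}

```text
time_s: 6.45
eef_pos: [0.5196, -0.2006, 0.1707]
eef_rot: [0.0, 0.001, 1.0, -0.001]
wrist_force: [0.2, -0.2, -4.1]
opening: 0.345
grasp_force: 60.5
```

```bash
cat > look.py <<'E'
from h import *
import sys
o=ctrl.get_obs(); print(o['eef_pos'],o['eef_rot'],o['wrist_force'],o['time_s'])
q=o['eef_rot']; T=R.from_quat([q[1],q[2],q[3],q[0]]).as_matrix(); tc=o['eef_pos']
for c in ['wrist','side','top']:
    im,d,K,M=cam(c); save(f'{c}_{sys.argv[1]}.png',im); P,u,v=pts(d,K,M); z=P[:,2]
    L=P-tc  # world-aligned
    # arm top band / lip
    m=(abs(L[:,1])<.04)&(L[:,0]>-.13)&(L[:,0]<.09)&(L[:,2]>.02)&(L[:,2]<.04)
    A=L[m]
    print(c,len(A))
    if c!='side':
        for lo in np.arange(-.1,.08,.02):
            s=A[(A[:,0]>lo)&(A[:,0]<lo+.02)]
            if len(s)>8: print(round(lo+.01,3),np.percentile(s[:,1],[2,98]).round(4),np.median(s[:,2]).round(4),len(s))
        print('x range',np.percentile(A[:,0],[.3,1,99,99.7]).round(4))
    m=near(P,(.63,-.198),.06)&(z>.1)&(z<.232)&(P[:,0]>.617); Q=P[m]
    if m.any(): print('upright',np.percentile(Q,[1,50,99],axis=0).round(4).tolist(),len(Q))
    m=near(P,(.613,-.198),.03)&(z>.062)&(z<.078)&(cv2.cvtColor(im,cv2.COLOR_RGB2HSV)[v,u,2]<60)
    if m.any(): print('keeper',rect(P[m][:,:2]),m.sum(),np.median(P[m],0).round(4))
E
python3 look.py b
```

```text
[ 0.51959157 -0.20063473  0.17074168] [ 3.17667172e-05  8.99919488e-04  9.99999420e-01 -5.90231107e-04] [ 0.15727546 -0.19257582 -4.06884135] 6.45
wrist 18000
-0.09 [-0.0139  0.0149] 0.0332 2223
-0.07 [-0.0139  0.0148] 0.0331 3574
-0.05 [-0.0141  0.0147] 0.0331 3025
-0.03 [-0.0142  0.0146] 0.0331 2551
-0.01 [-0.026   0.0261] 0.033 3263
0.01 [-0.0155  0.0155] 0.0331 2038
0.03 [-0.0144  0.0142] 0.0329 1326
x range [-0.0902 -0.0897  0.0336  0.0355]
side 242
upright [[0.6241, -0.2247, 0.1021], [0.6322, -0.1937, 0.1655], [0.6498, -0.1781, 0.2242]] 463
top 199
-0.09 [-0.0082  0.0195] 0.0313 42
-0.07 [-0.0086  0.0198] 0.0322 68
-0.05 [-0.0089  0.0192] 0.0318 60
-0.03 [-0.007   0.0197] 0.0321 28
x range [-0.0958 -0.0918 -0.0276  0.0091]
upright [[0.6226, -0.2202, 0.1038], [0.627, -0.1962, 0.1918], [0.6456, -0.1759, 0.2285]] 140
keeper (array([ 616.5, -197.7]), array([31. , 14.1]), 89.5) 44 [ 0.6161 -0.1962  0.0722]
```

View pics/wrist_b.png

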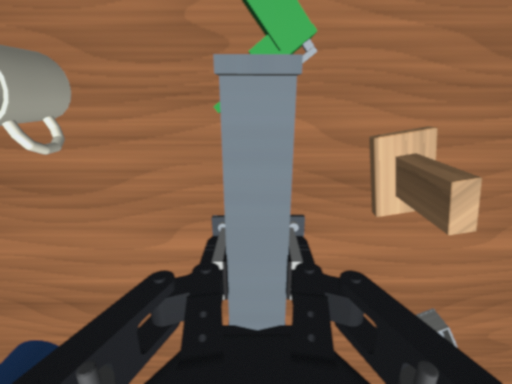

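The bracket is held straight and level, with bracket_mid about 3 mm behind the TCP in x, centred in y, at z ≈ 0.185. The upright's face is at x ≈ 0.623 and its centre line at y ≈ -0.198.

apply_moves:
  moves:
    - {"jaw":0,"offset":[-8,2,0],"rot":[0,0,0]}
    - {"jaw":0,"offset":[-8,0,0],"rot":[0,0,0]}
    - {"jaw":0,"offset":[-6,0,0],"rot":[0,0,0]}
    - {"jaw":0,"offset":[0,0,0],"rot":[0,0,0]}
    - {"jaw":0,"offset":[0,0,0],"rot":[0,0,0]}

```text
time_s: 7.22
eef_pos: [0.5419, -0.1952, 0.1701]
eef_rot: [-0.0, -0.001, 1.0, 0.0]
wrist_force: [0.1, -0.2, -2.9]
opening: 0.341
grasp_force: 60.5
```

apply_moves:
  moves:
    - {"jaw":0,"offset":[-3,0,0],"rot":[0,0,0]}
    - {"jaw":0,"offset":[-3,0,0],"rot":[0,0,0]}
    - {"jaw":0,"offset":[-2,0,0],"rot":[0,0,0]}
    - {"jaw":0,"offset":[-2,0,0],"rot":[0,0,0]}
    - {"jaw":0,"offset":[0,0,0],"rot":[0,0,0]}

```text
time_s: 7.85
eef_pos: [0.5489, -0.1955, 0.1704]
eef_rot: [-0.004, -0.001, 1.0, 0.0]
wrist_force: [-17.2, 0.2, 6.4]
opening: 0.341
grasp_force: 61.9
```

Contact came at the face, so the tabs missed the slots. I back off and look.

apply_moves:
  moves:
    - {"jaw":0,"offset":[6,0,0],"rot":[0,0,0]}
    - {"jaw":0,"offset":[6,0,0],"rot":[0,0,0]}
    - {"jaw":0,"offset":[6,0,0],"rot":[0,0,0]}
    - {"jaw":0,"offset":[0,0,0],"rot":[0,0,0]}
    - {"jaw":0,"offset":[0,0,0],"rot":[0,0,0]}

```text
time_s: 8.48
eef_pos: [0.5342, -0.1955, 0.1704]
eef_rot: [0.0, -0.001, 1.0, -0.0]
wrist_force: [-0.0, -0.4, -2.7]
opening: 0.347
grasp_force: 60.4
```

```bash
python3 look.py c; python3 - <<'E'
import cv2,numpy as np
a=cv2.imread('pics/side_c.png')[190:280,170:290]; b=cv2.imread('pics/top_c.png')[150:240,260:350]
cv2.imwrite('pics/c.png',np.hstack([cv2.resize(a,(480,360),interpolation=3),cv2.resize(b,(320,360),interpolation=3)]))
E
```

```text
[ 0.53416079 -0.19545406  0.1704117 ] [ 2.01793170e-04 -1.10566138e-03  9.99999366e-01 -7.55881336e-05] [-0.00323473 -0.35895957 -2.7030654 ] 8.475
wrist 18009
-0.09 [-0.0143  0.0145] 0.0331 2225
-0.07 [-0.0143  0.0145] 0.0331 3585
-0.05 [-0.0144  0.0144] 0.0331 3031
-0.03 [-0.0144  0.0144] 0.033 2554
-0.01 [-0.0261  0.0261] 0.033 3242
0.01 [-0.0155  0.0156] 0.0331 2067
0.03 [-0.0144  0.0143] 0.033 1305
x range [-0.0902 -0.0897  0.0336  0.0357]
upright [[0.6235, -0.2215, 0.1267], [0.6246, -0.2204, 0.1426], [0.6259, -0.2186, 0.1505]] 65
side 236
upright [[0.6224, -0.2242, 0.1014], [0.6327, -0.1932, 0.1654], [0.6498, -0.1781, 0.2235]] 460
top 220
-0.09 [-0.0136  0.0165] 0.0327 48
-0.07 [-0.0137  0.0162] 0.0321 76
-0.05 [-0.0137  0.0162] 0.0319 66
-0.03 [-0.0116  0.0164] 0.031 30
x range [-0.0969 -0.0963 -0.0275 -0.0258]
upright [[0.6224, -0.2199, 0.1018], [0.6286, -0.1852, 0.1837], [0.6456, -0.1756, 0.2305]] 108
keeper (array([ 616.4, -192.9]), array([21., 14.]), 89.7) 26 [ 0.6166 -0.1894  0.0708]
```

View pics/c.png

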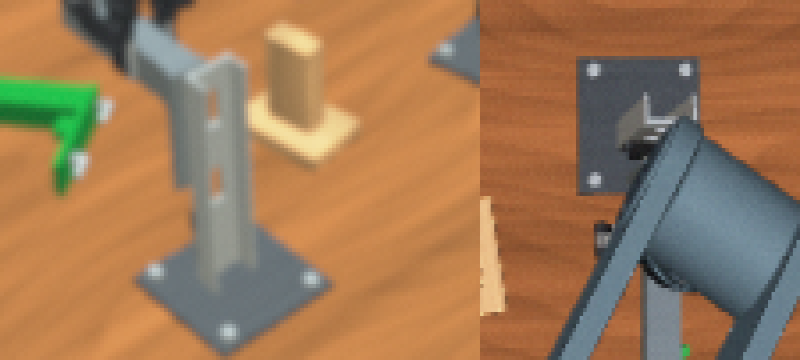

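Top view crop: the bracket sits about 3 mm to the +y side of the slots, because the earlier TCP reading was taken during an overshoot. I correct y by -3 and go in again.

apply_moves:
  moves:
    - {"jaw":0,"offset":[0,-2.8,0],"rot":[0,0,0]}
    - {"jaw":0,"offset":[-6,0,0],"rot":[0,0,0]}
    - {"jaw":0,"offset":[-5,0,0],"rot":[0,0,0]}
    - {"jaw":0,"offset":[0,0,0],"rot":[0,0,0]}
    - {"jaw":0,"offset":[0,0,0],"rot":[0,0,0]}

```text
time_s: 9.25
eef_pos: [0.545, -0.1981, 0.1701]
eef_rot: [-0.0, -0.001, 1.0, 0.0]
wrist_force: [-0.1, -0.1, -2.9]
opening: 0.344
grasp_force: 60.4
```

apply_moves:
  moves:
    - {"jaw":0,"offset":[-3,0,0],"rot":[0,0,0]}
    - {"jaw":0,"offset":[-3,0,0],"rot":[0,0,0]}
    - {"jaw":0,"offset":[-2,0,0],"rot":[0,0,0]}
    - {"jaw":0,"offset":[-1,0,0],"rot":[0,0,0]}
    - {"jaw":0,"offset":[0,0,0],"rot":[0,0,0]}

```text
time_s: 9.88
eef_pos: [0.554, -0.1981, 0.1702]
eef_rot: [-0.0, -0.001, 1.0, 0.0]
wrist_force: [0.8, 0.9, -3.1]
opening: 0.342
grasp_force: 60.4
```

The tabs are in. I push until the plate meets the face.

apply_moves:
  moves:
    - {"jaw":0,"offset":[-2,0,0],"rot":[0,0,0]}
    - {"jaw":0,"offset":[-2,0,0],"rot":[0,0,0]}
    - {"jaw":0,"offset":[-2,0,0],"rot":[0,0,0]}
    - {"jaw":0,"offset":[-1,0,0],"rot":[0,0,0]}
    - {"jaw":0,"offset":[0,0,0],"rot":[0,0,0]}

```text
time_s: 10.5
eef_pos: [0.5611, -0.1981, 0.1703]
eef_rot: [-0.0, -0.001, 1.0, 0.0]
wrist_force: [0.0, -0.2, -3.3]
opening: 0.342
grasp_force: 60.4
```

apply_moves:
  moves:
    - {"jaw":0,"offset":[-1,0,0],"rot":[0,0,0]}
    - {"jaw":0,"offset":[-1,0,0],"rot":[0,0,0]}
    - {"jaw":0,"offset":[-1,0,0],"rot":[0,0,0]}
    - {"jaw":0,"offset":[0,0,0],"rot":[0,0,0]}
    - {"jaw":0,"offset":[0,0,0],"rot":[0,0,0]}

```text
time_s: 11.12
eef_pos: [0.5625, -0.1982, 0.1702]
eef_rot: [-0.002, -0.001, 1.0, 0.0]
wrist_force: [-7.0, -0.8, 1.0]
opening: 0.345
grasp_force: 61.1
```

Plate contact at TCP x ≈ 0.562. I back off 1.5 mm and lower.

apply_moves:
  moves:
    - {"jaw":0,"offset":[1.5,0,0],"rot":[0,0,0]}
    - {"jaw":0,"offset":[0,0,4],"rot":[0,0,0]}
    - {"jaw":0,"offset":[0,0,4],"rot":[0,0,0]}
    - {"jaw":0,"offset":[0,0,3],"rot":[0,0,0]}
    - {"jaw":0,"offset":[0,0,0],"rot":[0,0,0]}

```text
time_s: 11.75
eef_pos: [0.5625, -0.198, 0.1587]
eef_rot: [-0.0, -0.001, 1.0, 0.0]
wrist_force: [-1.6, -0.8, -3.4]
opening: 0.338
grasp_force: 60.4
```

apply_moves:
  moves:
    - {"jaw":0,"offset":[0,0,0.8],"rot":[0,0,0]}
    - {"jaw":0,"offset":[0,0,0],"rot":[0,0,0]}
    - {"jaw":0,"offset":[0,0,0],"rot":[0,0,0]}
    - {"jaw":0,"offset":[0,0,0],"rot":[0,0,0]}
    - {"jaw":0,"offset":[0,0,0],"rot":[0,0,0]}

```text
time_s: 12.38
eef_pos: [0.5625, -0.1981, 0.1585]
eef_rot: [-0.0, -0.001, 1.0, 0.0]
wrist_force: [-0.8, 1.0, -3.6]
opening: 0.345
grasp_force: 60.4
```

apply_moves:
  moves:
    - {"jaw":0,"offset":[0,0,0.8],"rot":[0,0,0]}
    - {"jaw":0,"offset":[0,0,0],"rot":[0,0,0]}
    - {"jaw":0,"offset":[0,0,0.6],"rot":[0,0,0]}
    - {"jaw":0,"offset":[0,0,0],"rot":[0,0,0]}
    - {"jaw":0,"offset":[0,0,0],"rot":[0,0,0]}

```text
time_s: 13.0
eef_pos: [0.5625, -0.1982, 0.1577]
eef_rot: [0.0, -0.001, 1.0, -0.0]
wrist_force: [-4.9, 1.8, 5.2]
opening: 0.34
grasp_force: 61.5
```

It now rests on the keeper: the vertical force went from -3.6 to +5.2 N at z ≈ 0.172. I let go.

apply_moves:
  moves:
    - {"jaw":1,"offset":[0,0,0],"rot":[0,0,0]}
    - {"jaw":1,"offset":[0,0,0],"rot":[0,0,0]}
    - {"jaw":1,"offset":[0,0,0],"rot":[0,0,0]}
    - {"jaw":1,"offset":[0,0,0],"rot":[0,0,0]}
    - {"jaw":1,"offset":[0,0,0],"rot":[0,0,0]}

```text
time_s: 13.62
eef_pos: [0.5625, -0.1981, 0.1571]
eef_rot: [0.0, -0.001, 1.0, -0.0]
wrist_force: [0.4, -0.6, -0.2]
opening: 0.995
grasp_force: 0.0
```

apply_moves:
  moves:
    - {"jaw":1,"offset":[0,0,-15],"rot":[0,0,0]}
    - {"jaw":1,"offset":[0,0,-30],"rot":[0,0,0]}
    - {"jaw":1,"offset":[0,0,-40],"rot":[0,0,0]}
    - {"jaw":1,"offset":[0,0,-40],"rot":[0,0,0]}
    - {"jaw":1,"offset":[0,0,0],"rot":[0,0,0]}

```text
time_s: 14.25
eef_pos: [0.5645, -0.1992, 0.2879]
eef_rot: [0.004, -0.001, 1.0, -0.002]
wrist_force: [0.4, 0.3, -0.2]
opening: 1.001
grasp_force: 0.0
```

```bash
cat > look2.py <<'E'
from h import *
import sys
o=ctrl.get_obs(); print(o['eef_pos'],o['time_s'],o['wrist_force'])
im,d,K,M=cam('wrist'); save('w_%s.png'%sys.argv[1],im); P,u,v=pts(d,K,M)
m=(abs(P[:,1]+.198)<.03)&(P[:,0]>.44)&(P[:,0]<.62)&(P[:,2]>.1)&(P[:,2]<.215); A=P[m]
for lo in np.arange(.44,.62,.02):
    s=A[(A[:,0]>lo)&(A[:,0]<lo+.02)]
    if len(s)>8: print(round(lo+.01,3),np.percentile(s[:,1],[2,98]).round(4),np.percentile(s[:,2],[20,50,80]).round(4),len(s))
L=A[A[:,2]>np.median(A[:,2])+.008]; print('lip x',np.percentile(L[:,0],[2,50,98]).round(4),len(L))
E
python3 look2.py d
```

```text
[ 0.56453885 -0.1992461   0.28787685] 14.25 [ 0.37913681  0.33685141 -0.17529865]
0.47 [-0.2133 -0.1841] [0.1857 0.1868 0.1975] 853
0.49 [-0.2135 -0.1846] [0.1859 0.1865 0.1871] 814
0.51 [-0.213  -0.1841] [0.1866 0.1872 0.1878] 727
0.53 [-0.2133 -0.1845] [0.1873 0.1878 0.1884] 702
0.55 [-0.2128 -0.1842] [0.1879 0.1885 0.1891] 636
0.57 [-0.2129 -0.1838] [0.1886 0.1891 0.1897] 600
0.59 [-0.2132 -0.1843] [0.1893 0.1898 0.1904] 559
0.61 [-0.2156 -0.1808] [0.1897 0.1904 0.191 ] 614
lip x [0.4622 0.4652 0.4682] 325
```

View pics/w_d.png

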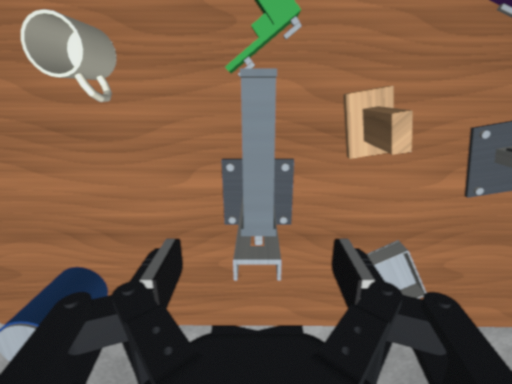

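Wrist view: the bracket hangs in the upright at (258,150), straight and about 68 mm out, with bracket_mid at z ≈ 0.170. It is let go and the keeper is still up. Next I press near the plate with the fingers shut.

apply_moves:
  moves:
    - {"jaw":0,"offset":[-15,0,0],"rot":[0,0,0]}
    - {"jaw":0,"offset":[-13,0,0],"rot":[0,0,0]}
    - {"jaw":0,"offset":[0,0,0],"rot":[0,0,0]}
    - {"jaw":0,"offset":[0,0,0],"rot":[0,0,0]}
    - {"jaw":0,"offset":[0,0,0],"rot":[0,0,0]}

```text
time_s: 14.92
eef_pos: [0.5903, -0.198, 0.2818]
eef_rot: [-0.0, -0.001, 1.0, 0.0]
wrist_force: [-0.9, -0.6, -0.3]
opening: 0.002
grasp_force: 0.0
```

apply_moves:
  moves:
    - {"jaw":0,"offset":[0,0,30],"rot":[0,0,0]}
    - {"jaw":0,"offset":[0,0,30],"rot":[0,0,0]}
    - {"jaw":0,"offset":[0,0,20],"rot":[0,0,0]}
    - {"jaw":0,"offset":[0,0,5],"rot":[0,0,0]}
    - {"jaw":0,"offset":[0,0,0],"rot":[0,0,0]}

```text
time_s: 15.55
eef_pos: [0.5908, -0.1983, 0.1976]
eef_rot: [0.0, -0.001, 1.0, -0.0]
wrist_force: [-0.1, -0.5, -0.1]
opening: -0.003
grasp_force: 0.0
```

apply_moves:
  moves:
    - {"jaw":0,"offset":[0,0,4],"rot":[0,0,0]}
    - {"jaw":0,"offset":[0,0,3],"rot":[0,0,0]}
    - {"jaw":0,"offset":[0,0,2],"rot":[0,0,0]}
    - {"jaw":0,"offset":[0,0,2],"rot":[0,0,0]}
    - {"jaw":0,"offset":[0,0,0],"rot":[0,0,0]}

```text
time_s: 16.18
eef_pos: [0.591, -0.1987, 0.1883]
eef_rot: [0.001, -0.001, 1.0, -0.001]
wrist_force: [-3.2, 0.8, 8.9]
opening: -0.0
grasp_force: 4.7
```

apply_moves:
  moves:
    - {"jaw":0,"offset":[0,0,2],"rot":[0,0,0]}
    - {"jaw":0,"offset":[0,0,2],"rot":[0,0,0]}
    - {"jaw":0,"offset":[0,0,1],"rot":[0,0,0]}
    - {"jaw":0,"offset":[0,0,1],"rot":[0,0,0]}
    - {"jaw":0,"offset":[0,0,0],"rot":[0,0,0]}

```text
time_s: 16.8
eef_pos: [0.5911, -0.1988, 0.1827]
eef_rot: [0.001, -0.001, 1.0, -0.001]
wrist_force: [-4.3, 1.1, 10.2]
opening: 0.0
grasp_force: 5.4
```

The bracket yields under about 10 N and is moving down with the finger. I keep going to the stop.

apply_moves:
  moves:
    - {"jaw":0,"offset":[0,0,1],"rot":[0,0,0]}
    - {"jaw":0,"offset":[0,0,1],"rot":[0,0,0]}
    - {"jaw":0,"offset":[0,0,1],"rot":[0,0,0]}
    - {"jaw":0,"offset":[0,0,1],"rot":[0,0,0]}
    - {"jaw":0,"offset":[0,0,0],"rot":[0,0,0]}

```text
time_s: 17.42
eef_pos: [0.5913, -0.1989, 0.1791]
eef_rot: [0.001, -0.001, 1.0, -0.001]
wrist_force: [-4.3, 1.5, 12.8]
opening: -0.003
grasp_force: 6.4
```

apply_moves:
  moves:
    - {"jaw":0,"offset":[0,0,1],"rot":[0,0,0]}
    - {"jaw":0,"offset":[0,0,1],"rot":[0,0,0]}
    - {"jaw":0,"offset":[0,0,1],"rot":[0,0,0]}
    - {"jaw":0,"offset":[0,0,0],"rot":[0,0,0]}
    - {"jaw":0,"offset":[0,0,0],"rot":[0,0,0]}

```text
time_s: 18.05
eef_pos: [0.5914, -0.199, 0.1789]
eef_rot: [0.002, -0.001, 1.0, -0.002]
wrist_force: [-12.3, 3.2, 27.7]
opening: -0.003
grasp_force: 13.8
```

It is at the stop: the force jumped to 28 N with no further travel. I retreat and check.

apply_moves:
  moves:
    - {"jaw":0,"offset":[0,0,-10],"rot":[0,0,0]}
    - {"jaw":0,"offset":[0,0,-30],"rot":[0,0,0]}
    - {"jaw":0,"offset":[20,0,-40],"rot":[0,0,0]}
    - {"jaw":0.5,"offset":[10,0,-30],"rot":[0,0,0]}
    - {"jaw":0.5,"offset":[0,0,0],"rot":[0,0,0]}

```text
time_s: 18.68
eef_pos: [0.5615, -0.1989, 0.2863]
eef_rot: [0.003, -0.001, 1.0, -0.002]
wrist_force: [-0.3, -0.0, 0.1]
opening: 0.417
grasp_force: 0.0
```

```bash
python3 look2.py e
```

```text
[ 0.56151315 -0.19893562  0.28634555] 18.675 [-0.26042042 -0.00232813  0.06252424]
0.47 [-0.2142 -0.1855] [0.1759 0.177  0.1878] 736
0.49 [-0.2145 -0.1853] [0.1761 0.1766 0.1772] 753
0.51 [-0.2139 -0.1849] [0.1766 0.1772 0.1778] 672
0.53 [-0.2143 -0.1854] [0.1773 0.1779 0.1784] 655
0.55 [-0.2136 -0.1851] [0.1779 0.1785 0.1791] 584
0.57 [-0.2139 -0.1848] [0.1784 0.179  0.1796] 567
0.59 [-0.2133 -0.1844] [0.1792 0.1797 0.1802] 522
0.61 [-0.2166 -0.1817] [0.1795 0.1802 0.1808] 575
lip x [0.4628 0.4656 0.4684] 276
```

The bracket dropped 10 mm, so bracket_mid is at z ≈ 0.1605, about 68 mm out, and straight. Handing in.

```bash
python3 -c "
from bench import ctrl; print(ctrl.hand_in())"
```

```text
the job is handed in; nothing more can be done
None
```

The grey bracket is hung in the bare upright, let go of, and pressed down 10 mm to the hooks' stop. My last measurement puts bracket_mid at about 160.5 mm, 68 mm out from the face; I didn't read the keeper directly, and hand-in returned no verdict.

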